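# Close the vial, put the nested lids on the tin, lift the wooden lid alone

### The arm

A 6-joint arm with a two-finger parallel gripper is mounted at the origin on the work surface. World frame = base frame: x ahead of the robot, y to its left, z up, the work surface at z = 0. Lengths are in m, angles in rad, forces in N, time in s.
With the tool pointing down it reaches from about 0.25 to 0.775 m from the base axis. Payload 4 kg.
Tool frame: the origin (TCP) lies midway between the tips of the shut fingers; the grasp point (between the pads) lies 19 mm behind it; z points along the fingers, y is the line along which they close (so a half turn about z gives the same grasp; the last joint's range is limited). The gripper opens to 94 mm and grips with 3 to 60 N. Pads are 16 mm wide; open, the fingers measure 119 mm over their backs; the gripper's body (75 mm by 177 mm) begins 78 mm behind the grasp point.
Start: joints at [1.201, 0.087, 1.371, -0, 1.684, -0.103], TCP at [0.145, 0.531, 0.206] pointing down, gripper open.
Joint ranges: [-3.1, 3.1], [-0.76, 2.03], [0.27, 2.55], [-1.08, 4.22], [0.17, 2.65], [-2.57, 2.57]. Speed limits (rad/s): [2.79, 2.79, 3.14, 3.14, 3.14, 3.14].

### API

Orientations are given as a unit quaternion [x, y, z, w].
In Python, from workcell import manip gives the robot as it stands.
- The arm moves only by the tool move_arm, never from a script. Its argument "rows" is a list that holds one entry, the list of rows, each a list of 4 numbers: the shift along the tool's x, y, z in m, then the turn about the tool's z in rad. In form: [[[dx, dy, dz, roll], ...]]. A call has 1 to 8 rows; each row is the pose to reach, as a shift and turn from the pose commanded when the call began, along the tool's axes at that moment; what a row does not reach only later rows make up. A row lasts 1/8 s, in which the tool goes at most 62.5 mm and 10.7 degrees, less where a joint would pass 70% of its speed; a pose out of reach is approached as far as the arm can. A call with a gripper value outside its range is refused whole. "claw" is the opening in per cent of the stroke, from 0 (shut) to 100 (fully open), set as the call begins (left out, the last holds). The fingers move at their own pace and stop on an object; "force" is the grip in N (left out, the last holds). Time passes only in rows, so rows that repeat a pose let the fingers close. It gives the time, the measured TCP pose, the force, the opening and the grip force at its end, in the units of the state.
- manip.observe(): the state, without advancing time (a new reading comes with each control period).
- manip.snapshot(name): name is "scene" or "top"; returns a dict with "color" (400x640x3 uint8, red, green, blue), "intrinsics" (3x3 intrinsics, pixels), "dist_coeffs" ([k1, k2, p1, p2, k3] as OpenCV has them; the pictures are not rectified), "R" (3x3) and "t" (3): a world point X has camera coordinates R X + t. Camera axes: x right, y down, z forward; pixel columns grow to the right and rows downward; lengths in m; the calibration is good to about 2 mm. A picture is of the moment at which its call begins. There is no depth.
- manip.hand_in(): hands the job in; it is judged then, once.
The state is a dict: "time": time; "joint_positions": joint angles; "joint_velocities": joint speeds; "effort": joint torques, N m; "tcp_pos": TCP position; "tool_rot": TCP orientation; "wrist_force": force on the tool from outside, world axes, zero at the start; "moment": the same for the moment, N m; "finger_gap": opening from 0.0 (shut) to 1.0 (fully open); "gripper_force": force on a finger pad.
Only numpy, scipy, OpenCV 4.12 (cv2) and the standard library are available. Lean on these libraries where they do the work, as an engineer would, in place of code of your own. Each camera call takes 0.05 s, during which the arm holds its last target. There are 200 camera calls.

### The job

One of the three flip-cap vials in the small metal tin has been left with its cap ajar: press that cap fully shut. Then pick up the tin's two nested lids from the rattan-rimmed tray as one piece, gripping the steel inner lid by its band with the wooden lid riding in it, lower them onto the tin until the inner lid sits fully home, and let go. Last, take the wooden lid alone by its knob and lift it about 10 cm, leaving the inner lid undisturbed on the tin, so that I can lay the clean pacifier in it: finish while still holding the wooden lid up, level and steady, and leave the pacifier, ring dish, glass jar, sterilizer and the other vials as they are.

Things in the scene. Friction and masses are not known exactly. Their poses are not given: they have to be found in the camera images.
- tin_mouth (a point): Centre of the mouth of the bare metal tin, in the plane of its rim, 78 mm above the dresser top. Fixed open box: outside 117 mm along its x, 62 mm along its y, walls 2.5 mm (mouth 112 x 57 mm), z up. Three vials stand in it in a row along x, 34 mm apart, the middle one under this point, their shut caps' tops 18 mm below the rim.
- vial1_top (a point): Centre of the top of vial 1's cap as it is when shut. Vial 1 is the one with the cap ajar; it may stand in any of the row's three places. White flip cap, 22 mm across, 4.5 mm thick, hinged at the vial's +y edge, 12.5 mm from its axis and 4.5 mm below this point; the free edge of the ajar cap is at most 19 mm above this point. z up. Vials are fixed.
- cap1 (a joint): Hinge angle of vial 1's cap (rad): 0 shut, grows as it opens; starts 0.35 to 0.75. It stays where it is left (friction about 0.006 N m) and shuts when pressed straight down with a few newtons, best a few mm to the hinge side of the vial's middle so that the finger bears on the cap's face rather than under its free edge; shut, it rests on the rigid vial.
- vial2_top (a point): The same point on the second vial, whose cap is shut.
- cap2 (a joint): Hinge angle of vial 2's cap: 0 shut (as at the start); leave it shut.
- vial3_top (a point): The same point on the third vial, whose cap is shut.
- cap3 (a joint): Hinge angle of vial 3's cap: 0 shut (as at the start); leave it shut.
- inner_lid_center (a point): Centre, half-way up (13 mm), of the loose steel inner lid, about 130 g, a tray-shaped drop-in lid, z up. Plug below: 14 mm deep, 104 x 49 mm at its foot, 108 x 53 at its top. Band above: 122 mm along x, 68 along y, from 1 to 13 mm above this point; grip it across y. Home: band on the rim, this point 1 mm below tin_mouth, x along the tin's x. Starts on the tray's floor.
- wooden_lid_center (a point): Centre, half-way up (17 mm), of the loose wooden outer lid, about 75 g, z up. A block 111 (x) x 57 x 12 mm that nests 9 mm deep in the inner lid's band with 2 mm play all round; this point is then 21 mm above the inner lid's centre. Knob in the middle: round head 25 mm across, from 1 to 17 mm above this point, on an 18 mm neck; the block's top is 5 mm below this point.
- tray_center (a point): Centre of the underside of the fixed plastic tray, 250 mm along its x, 340 mm along its y, floor 4 mm thick, rattan rim 23 mm high; z up.
- pacifier: Bystander: turquoise pacifier standing on the tray, 42 mm across, 40 mm high; origin at the centre of its underside.
- ring_dish: Bystander: round steel dish on the tray, 76 mm across, 16 mm high; origin at the centre of its underside.
- jar: Bystander: glass jar with a wooden lid, 88 mm across, 123 mm high, on the dresser; origin at the centre of its underside.
- sterilizer: Bystander: white UV sterilizer box, 100 mm along its x, 190 mm along its y, 51 mm high, with a round press button on top, fixed; origin at the centre of its underside.

How it is judged:
On the way, in this order (a step that is already met when the one before it is completed fails the run):
1. the ajar cap is pressed shut, the lids not yet on the tin (value of joint cap1 below 0.12 rad and not (z of inner_lid_center in the frame of tin_mouth between -0.0035 and 0.0015 m and horizontal distance between inner_lid_center and tin_mouth below 0.0045 m and angle between the x axis of inner_lid_center and the x axis of tin_mouth, either way round below 0.08 rad and angle between inner_lid_center's own z axis and vertical below 0.04 rad)), for 0.2 s.
2. both lids, nested, are lowered onto the tin, the inner lid fully home, and let go (z of inner_lid_center in the frame of tin_mouth between -0.0035 and 0.0015 m and horizontal distance between inner_lid_center and tin_mouth below 0.0045 m and angle between the x axis of inner_lid_center and the x axis of tin_mouth, either way round below 0.08 rad and angle between inner_lid_center's own z axis and vertical below 0.04 rad and z of wooden_lid_center in the frame of inner_lid_center below 0.0235 m and horizontal distance between wooden_lid_center and inner_lid_center below 0.005 m and value of joint each of cap1, cap2, cap3 below 0.12 rad and contact force between the fingers and inner_lid below 0.05 N and contact force between the fingers and wooden_lid below 0.05 N), for 0.2 s.
At the end, for the whole second after the job is handed in: Inner lid home on the tin (2.5 mm in height, 4.5 mm off centre, 0.08 rad along, 0.04 rad level), fingers off it; all caps under 0.12 rad; wooden lid at rest in the fingers, level within 0.25 rad, its centre at least 80 mm above the rim, touching no other thing (z of inner_lid_center in the frame of tin_mouth between -0.0035 and 0.0015 m and horizontal distance between inner_lid_center and tin_mouth below 0.0045 m and angle between the x axis of inner_lid_center and the x axis of tin_mouth, either way round below 0.08 rad and angle between inner_lid_center's own z axis and vertical below 0.04 rad and value of joint each of cap1, cap2, cap3 below 0.12 rad and z of wooden_lid_center in the frame of tin_mouth above 0.08 m and angle between wooden_lid_center's own z axis and vertical below 0.25 rad and linear speed of wooden_lid below 0.02 m/s and contact force between the fingers and wooden_lid above 0.5 N and contact force between the fingers and inner_lid below 0.05 N and contact force between wooden_lid and inner_lid below 0.02 N and contact force between wooden_lid and jar below 0.02 N and contact force between wooden_lid and sterilizer below 0.02 N); the arm keeps its last pose, push and grip.
It fails at once if the wooden lid is parted from the inner lid while the inner lid is not fully home on the tin (distance between wooden_lid_center and inner_lid_center above 0.035 m and not (z of inner_lid_center in the frame of tin_mouth between -0.0035 and 0.0015 m and horizontal distance between inner_lid_center and tin_mouth below 0.0045 m and angle between the x axis of inner_lid_center and the x axis of tin_mouth, either way round below 0.08 rad and angle between inner_lid_center's own z axis and vertical below 0.04 rad)).
It fails at once if the inner lid is off its seat above the tin without being held by the fingers (dropped, or dragged up by the wooden lid) (z of inner_lid_center in the frame of tin_mouth above 0.008 m and contact force between the fingers and inner_lid below 0.01 N).
It fails at once if a shut cap is opened (value of joint any of cap2, cap3 above 0.25 rad).
It fails at once if the pacifier, ring dish or glass jar is disturbed (distance of any of pacifier, ring_dish, jar from where it was at the start of the episode above 0.025 m).
It fails at once if the sterilizer is pushed or its button pressed (contact force between any of the fingers, the arm and sterilizer above 1 N).
It also fails if it takes over 67 s, if anything falls off the work surface, if the arm or the gripper's body presses on something with over 40 N, if the wrist force passes 120 N, or if a joint passes its speed limit or range.

## Working session

There is one attempt and no reset: what is moved stays moved. The work goes in short steps, Python scripts to look and compute and a tool call to move; the robot and the scene stay as the last step left them, time stands still between calls to the robot, and variables do not carry over. Pictures are saved under pics/ and viewed, at most 12 in all, crops included, and the job is handed in when it is done.

Besides the shell and the picture viewer there is one more tool, called after "Request:" as name([rows], argument=value, ...), one row to a line, values as JSON. move_arm: Moves the arm, as the interface text tells. Its arguments: {"type":"object","properties":{"rows":{"type":"array"},"claw":{"type":"number"},"force":{"type":"number"}},"required":["rows"]}

```bash
mkdir -p pics
cat > h.py <<'E'
import numpy as np,cv2
from workcell import manip
def snap(n,f):
    s=manip.snapshot(n); cv2.imwrite(f'pics/{f}.png',s['color'][:,:,::-1]); np.savez(f'pics/{f}.npz',**{k:np.array(s[k]) for k in s}); return s
def load(f): return np.load(f'pics/{f}.npz')
def px2w(s,uv,z):
    p=cv2.undistortPoints(np.array(uv,float).reshape(-1,1,2),s['intrinsics'],s['dist_coeffs']).reshape(-1,2)
    R=s['R'];C=-R.T@s['t'];o=[]
    z=np.broadcast_to(z,len(p))
    for q,zz in zip(p,z):
        d=R.T@np.array([q[0],q[1],1]); o.append(C+d*(zz-C[2])/d[2])
    return np.array(o)
def w2px(s,X):
    return cv2.projectPoints(np.array(X,float).reshape(-1,1,3),cv2.Rodrigues(s['R'])[0],s['t'],s['intrinsics'],s['dist_coeffs'])[0].reshape(-1,2)
def crop(f,x0,y0,x1,y1,k,g):
    im=cv2.imread(f'pics/{f}.png')[y0:y1,x0:x1]; im=cv2.resize(im,None,fx=k,fy=k,interpolation=cv2.INTER_CUBIC); cv2.imwrite(f'pics/{g}.png',im)
E
python3 - <<'E'
from h import *
for n in ('scene','top'):
    s=snap(n,n+'0'); print(n,-s['R'].T@s['t'],s['R'].round(3).tolist())
a=cv2.imread('pics/scene0.png');b=cv2.imread('pics/top0.png')
print(manip.observe())
E
```

```text
scene [ 1.43543718 -0.29621104  0.71989915] [[0.258, 0.966, 0.015], [0.578, -0.142, -0.803], [-0.774, 0.216, -0.596]]
top [ 0.41144942 -0.06106113  1.21350593] [[-0.018, -1.0, -0.009], [-0.984, 0.02, -0.176], [0.176, 0.006, -0.984]]
{'time': 0.1, 'joint_positions': array([ 1.20091012e+00,  8.78776687e-02,  1.37210852e+00, -3.44575947e-06,
        1.68355669e+00, -1.03101651e-01]), 'joint_velocities': array([-0.00010486, -0.00269321, -0.00326185,  0.00134183,  0.00063   ,
        0.00124039]), 'effort': array([ 2.29578603e-03, -3.41252875e+01, -3.03300691e+01,  7.20343553e-02,
        3.04109871e-02, -9.30685997e-05]), 'tcp_pos': array([0.1448275 , 0.53008699, 0.20442033]), 'tool_rot': array([ 1.32997172e-01,  9.91115937e-01, -9.48370400e-04, -2.26799759e-04]), 'wrist_force': array([ 0.83672865, -0.85588153,  0.79145921]), 'moment': array([ 0.02100179, -0.08821039,  0.0375658 ]), 'gripper_force': 0.0, 'finger_gap': 1.0029415106968647}
```

View pics/top0.png

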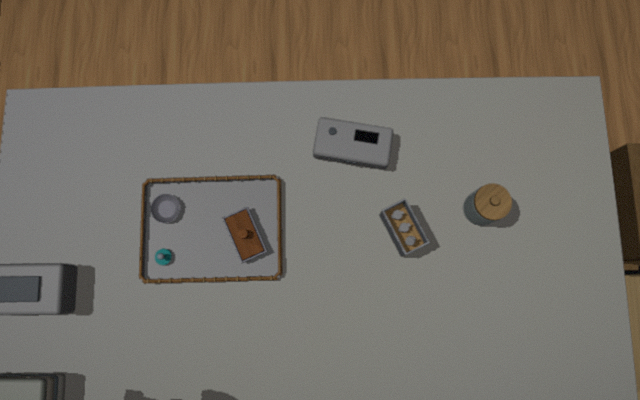

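View pics/scene0.png

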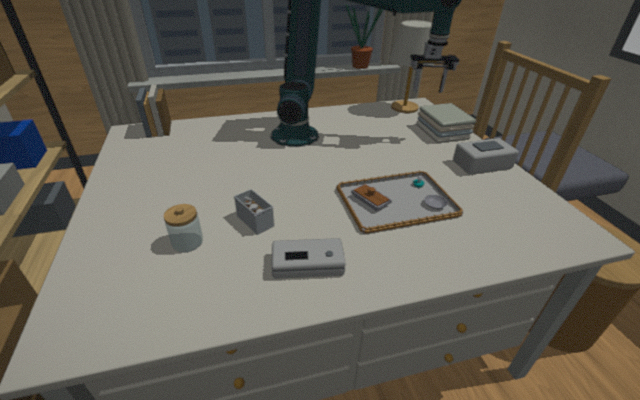

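The top view shows the tin at about (404,228), the lids at (245,235), the jar at (490,203), the sterilizer at (353,143), the pacifier at (164,257) and the dish at (167,208). I'll enlarge the tin and lid areas.

Run:
```python
from h import *
t=cv2.imread('pics/top0.png');s=cv2.imread('pics/scene0.png')
def c(im,x0,y0,w,h,k):return cv2.resize(im[y0:y0+h,x0:x0+w],None,fx=k,fy=k,interpolation=cv2.INTER_CUBIC)
# each 400x300, 2x2
m=np.vstack([np.hstack([c(t,372,194,64,64*3//4,6.25)[:300],c(t,213,200,64,48,6.25)[:0+300]]) if 0 else np.hstack([c(t,364,198,80,60,5),c(t,205,205,80,60,5)]),np.hstack([c(s,224,184,60,50,6)[:300,:400] if 0 else c(s,214,182,80,60,5),c(s,336,172,80,60,5)])])
m=np.clip(m.astype(float)*1.6,0,255).astype('uint8')
for x in range(0,800,50): m[::300//6, x]=0
cv2.imwrite('pics/m0.png',m)
print(load('top0')['intrinsics'],load('top0')['dist_coeffs'])
```

```text
[[488.86119646   0.         323.19065604]
 [  0.         488.86119646 201.63227826]
 [  0.           0.           1.        ]] [-0.04429934  0.          0.          0.          0.        ]
```

View pics/m0.png

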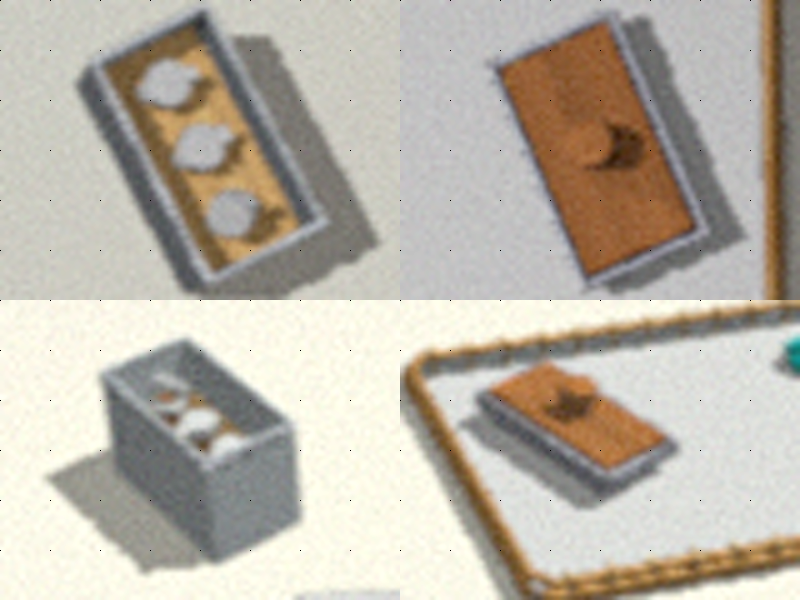

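```bash
cat > fit.py <<'E'
from h import *
from scipy.optimize import least_squares
T=load('top0');S=load('scene0')
def cv(p,ox,oy,cx,cy): p=np.array(p,float); return (p-[cx,cy]+.5)/5-.5+[ox,oy]
def rect(p,L,W,z):
    c,s=np.cos(p[2]),np.sin(p[2]); a=np.array([[L,W],[L,-W],[-L,-W],[-L,W]])/2
    return np.c_[a@np.array([[c,s],[-s,c]])+p[:2],np.full(4,z)]
def order(cam,X,uv):  # nearest assignment
    q=w2px(cam,X); return q, np.array(uv)[[np.argmin(np.hypot(*(u-np.array(uv)).T)) for u in q]]
tt=cv([(97,63),(206,12),(325,220),(210,280)],364,198,0,0)
ts=cv([(102,375),(188,340),(295,428),(212,465)],214,182,0,300)
lt=cv([(497,68),(610,14),(705,233),(590,285)],205,205,400,0)
def fit(L,W,z,obs):
    w=px2w(T,obs[0][1],z); e=w[np.argmax([np.hypot(*(w[1]-w[0])[:2]),np.hypot(*(w[2]-w[1])[:2])])+1]-w[np.argmax([np.hypot(*(w[1]-w[0])[:2]),np.hypot(*(w[2]-w[1])[:2])])]
    print('sides',[round(np.linalg.norm(w[i]-w[i-1])*1e3,1) for i in range(4)])
    p0=[*w[:,:2].mean(0),np.arctan2(e[1],e[0])]
    def r(p):
        return np.concatenate([(lambda a:(a[0]-a[1]).ravel())(order(c,rect(p,L,W,z),uv)) for c,uv in obs])
    o=least_squares(r,p0); print(o.x,'rms px',np.sqrt((o.fun**2).mean())); return o.x
if __name__=='__main__':
    print('tin top');fit(.117,.062,.078,[(T,tt)])
    print('tin both');pt=fit(.117,.062,.078,[(T,tt),(S,ts)])
    print('lid');pl=fit(.122,.068,.030,[(T,lt)])
    print('knob head px T',w2px(T,[[pl[0],pl[1],.055]])-[205,205], 'S',w2px(S,[[pl[0],pl[1],.055]])-[336,172])
    for n,u,z in (('jar',(493,202),.123),('pac',(164,257),.03),('dish',(167,208),.016)): print(n,px2w(T,[u],z))
    print('ster',px2w(T,[(318,119),(393,127),(390,167),(314,157)],.051)[:,:2].round(3).tolist())
    print('tray',px2w(T,[(143,179),(281,177),(282,279),(141,281)],.023)[:,:2].round(3).tolist())
E
python3 fit.py
```

```text
tin top
sides [np.float64(113.6), np.float64(57.4), np.float64(111.6), np.float64(61.0)]
[ 0.55249564 -0.24594066 -2.6905457 ] rms px 0.8524991604248969
tin both
sides [np.float64(113.6), np.float64(57.4), np.float64(111.6), np.float64(61.0)]
[ 0.55347575 -0.24528005 -2.68838141] rms px 0.8790515641059472
lid
sides [np.float64(116.6), np.float64(61.1), np.float64(118.2), np.float64(60.6)]
[ 0.54595384  0.13851148 -2.72797671] rms px 1.2399379032326228
knob head px T [[37.87017337 28.23129772]] S [[35.44174539 16.393386  ]]
jar [[ 0.59795103 -0.440516    0.123     ]]
pac [[0.49427559 0.33490839 0.03      ]]
dish [[0.61734913 0.3365639  0.016     ]]
ster [[0.829, -0.045], [0.804, -0.232], [0.702, -0.22], [0.731, -0.034]]
tray [[0.691, 0.398], [0.689, 0.05], [0.437, 0.048], [0.437, 0.392]]
```

Run:
```python
from fit import *
x,y=.5532,-.2455; a=.453
u=np.array([np.cos(a),np.sin(a),0]);v0=np.array([-np.sin(a),np.cos(a),0])
t=cv2.imread('pics/top0.png');s=cv2.imread('pics/scene0.png')
K=10
def c(im,x0,y0,w,h):return np.clip(cv2.resize(im[y0:y0+h,x0:x0+w],None,fx=K,fy=K,interpolation=cv2.INTER_CUBIC)*1.6,0,255).astype('uint8')
rows=[]
for cam,im,x0,y0 in ((T,t,384,198),(S,s,236,188)):
  r=[c(im,x0,y0,40,30)] if 0 else []
  for sg in (1,-1):
    m=c(im,x0,y0,40,30)
    def draw(P,col):
        q=((w2px(cam,P)-[x0,y0]+.5)*K-.5); cv2.polylines(m,[q.round().astype(int)],True,col,1)
    draw(rect([x,y,a],.117,.062,.078),(0,200,0))
    v=v0*sg; th=np.linspace(0,2*np.pi,40)
    for i,k in enumerate((-1,0,1)):
        ctr=np.array([x,y,.060])+u*.034*k
        H=ctr+v*.0125-[0,0,.0045]
        an=.55 if k==-1 else 0
        loc=[( .011*np.cos(f), -.0125+.011*np.sin(f), .0045) for f in th]
        P=[H+u*l[0]+v*(l[1]*np.cos(an)+l[2]*np.sin(an))+np.array([0,0,1])*(-l[1]*np.sin(an)+l[2]*np.cos(an)) for l in loc]
        draw(P,(0,0,255) if an else (255,0,0)); draw([H-u*.003,H+u*.003],(255,0,255))
    r.append(m)
  rows.append(np.hstack(r))
cv2.imwrite('pics/m1.png',np.vstack(rows))
```

```text
(no output)
```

View pics/m1.png

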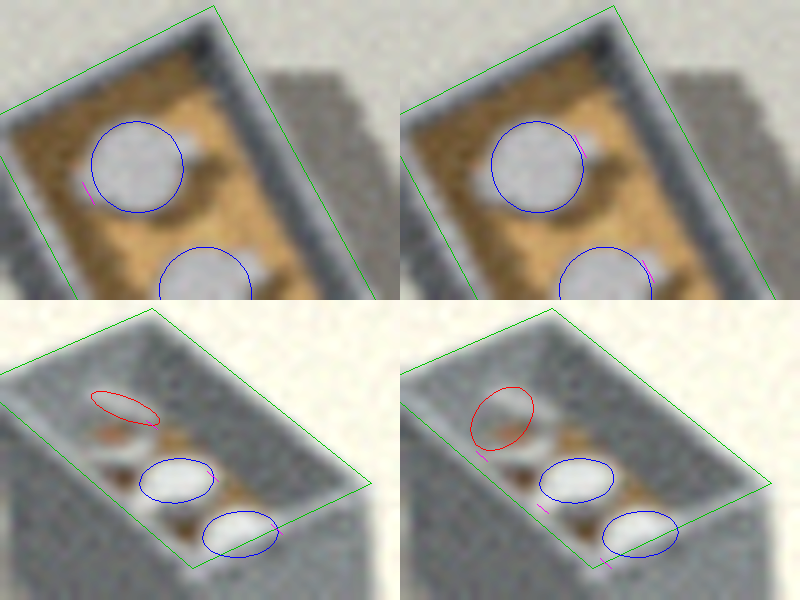

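Scene overlay: the ajar cap is the low-x vial of the row. Its cap shows as a thin sliver, which matches a hinge on the world +y side, so tin yaw ≈ 0.453. Next I'll move above it.

```bash
cat > go.py <<'E'
import sys
from h import *
from scipy.spatial.transform import Rotation as Ro
# usage: go.py x y z psi (world angle of tool y)
def delta(x,y,z,psi):
    o=manip.observe(); R=Ro.from_quat(o['tool_rot']).as_matrix()
    d=R.T@(np.array([x,y,z])-o['tcp_pos']); p=np.arctan2(R[1,1],R[0,1])
    roll=-((psi-p+np.pi)%(2*np.pi)-np.pi)
    print('t',round(o['time'],2),'tcp',o['tcp_pos'].round(4),'psi',p.round(4),'d',d.round(4),'roll',roll.round(4),'F',o['wrist_force'].round(1),'gap',round(o['finger_gap'],3),'gf',o['gripper_force'],'tilt',R[:,2].round(4),'j6',o['joint_positions'][5].round(2))
if __name__=='__main__': delta(*map(float,sys.argv[1:]))
E
python3 go.py .5213 -.2577 .16 .453
```

```text
t 0.1 tcp [0.1448 0.5301 0.2044] psi 1.304 d [-0.5708 -0.6606  0.0456] roll 0.851 F [ 0.8 -0.9  0.8] gap 1.003 gf 0.0 tilt [-7.0e-04 -1.8e-03 -1.0e+00] j6 -0.1
```

Request:
move_arm([
  [[-0.571,-0.661,0,0.851],[-0.571,-0.661,0,0.851],[-0.571,-0.661,0,0.851],[-0.571,-0.661,0,0.851],[-0.571,-0.661,0,0.851],[-0.571,-0.661,0,0.851],[-0.571,-0.661,0,0.851],[-0.571,-0.661,0,0.851]],
], claw=0, force=20)

```text
time: 1.1
tcp_pos: [0.3608, 0.0775, 0.2053]
tool_rot: [0.53, 0.848, 0.0, 0.0]
wrist_force: [1.1, 0.4, 0.7]
finger_gap: 0.183
gripper_force: 0.0
```

```bash
python3 go.py .5213 -.2577 .14 .453
```

```text
t 1.1 tcp [0.3608 0.0775 0.2053] psi 0.453 d [-0.3716 -0.0024  0.0652] roll 0.0 F [1.1 0.4 0.7] gap 0.183 gf 0.0 tilt [ 6.e-04  4.e-04 -1.e+00] j6 -0.4
```

Request:
move_arm([
  [[-0.36,-0.002,0.03,0],[-0.36,-0.002,0.03,0],[-0.36,-0.002,0.03,0],[-0.36,-0.002,0.05,0],[-0.36,-0.002,0.06,0],[-0.36,-0.002,0.06,0],[-0.36,-0.002,0.06,0],[-0.36,-0.002,0.06,0]],
])

```text
time: 2.1
tcp_pos: [0.5159, -0.2446, 0.145]
tool_rot: [0.53, 0.848, 0.0, -0.001]
wrist_force: [-0.1, -0.3, 0.3]
finger_gap: 0.004
gripper_force: 0.0
```

```bash
python3 go.py .5213 -.2577 .060 .453
python3 - <<'E'
from fit import *
T=snap('top','top1');S=snap('scene','scene1')
from h import *
t=cv2.imread('pics/top1.png');s=cv2.imread('pics/scene1.png')
c=lambda im,x0,y0,w,h,k:np.clip(cv2.resize(im[y0:y0+h,x0:x0+w],None,fx=k,fy=k,interpolation=cv2.INTER_CUBIC)*1.5,0,255).astype('uint8')
o=manip.observe()['tcp_pos']
m=[c(t,380,190,50,75,8),c(s,225,165,50,75,8)]
for i,(cam,x0,y0) in enumerate(((T,380,190),(S,225,165))):
    q=(w2px(cam,[o,[.5213,-.2577,.06]])-[x0,y0]+.5)*8; print(q)
    for p in q: cv2.circle(m[i],tuple(p.astype(int)),3,(0,0,255),-1)
cv2.imwrite('pics/m2.png',np.hstack(m))
E
```

```text
t 2.1 tcp [ 0.5159 -0.2446  0.145 ] psi 0.4528 d [-0.0143 -0.0008  0.0849] roll -0.0002 F [-0.1 -0.3  0.3] gap 0.004 gf 0.0 tilt [-0.0012  0.0013 -1.    ] j6 -1.0
[[246.1658448  393.14368494]
 [242.71469196 404.92399949]]
[[200.23503288  81.98560512]
 [187.32994677 284.24962471]]
```

View pics/m2.png

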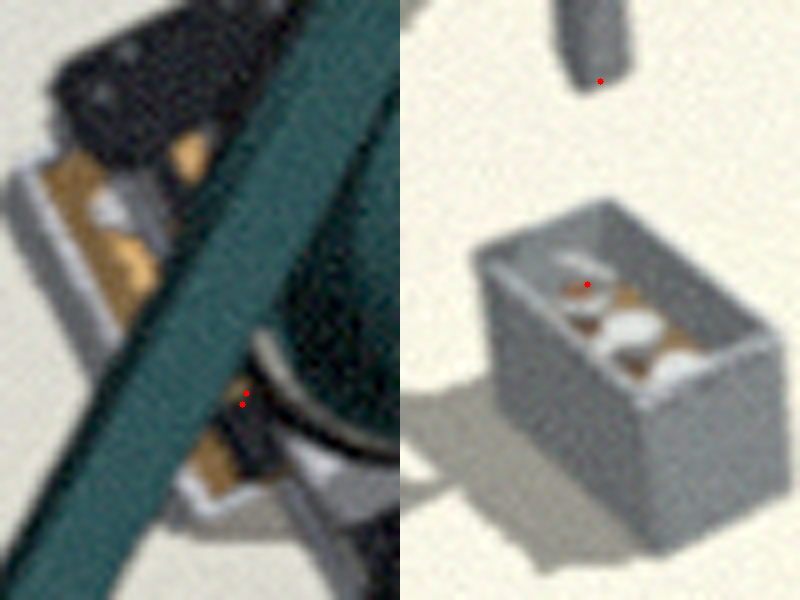

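The side view confirms the far vial's cap is tilted, with the hinge on the right (+y). The tip projection agrees with the image. Now I'll descend.

Request:
move_arm([
  [[-0.008,-0.001,0,0],[-0.014,-0.001,0.02,0],[-0.014,-0.001,0.05,0],[-0.014,-0.001,0.06,0],[-0.014,-0.001,0.065,0],[-0.014,-0.001,0.07,0],[-0.014,-0.001,0.075,0],[-0.014,-0.001,0.079,0]],
])

```text
time: 3.2
tcp_pos: [0.5219, -0.2584, 0.0669]
tool_rot: [0.53, 0.848, 0.0, 0.001]
wrist_force: [0.9, 0.0, -0.2]
finger_gap: 0.007
gripper_force: 0.3
```

```bash
python3 go.py .5213 -.2577 .060 .453
```

```text
t 3.2 tcp [ 0.5219 -0.2584  0.0669] psi 0.453 d [ 0.0009 -0.0003  0.0069] roll 0.0 F [ 0.9  0.  -0.2] gap 0.007 gf 0.28036734205825004 tilt [ 1.2e-03 -7.0e-04 -1.0e+00] j6 -1.01
```

Request:
move_arm([
  [[0,0,0.002,0],[0,0,0.004,0],[0,0,0.006,0],[0,0,0.007,0],[0,0,0.008,0],[0,0,0.008,0]],
])

```text
time: 3.95
tcp_pos: [0.5217, -0.2583, 0.0602]
tool_rot: [0.53, 0.848, -0.0, 0.0]
wrist_force: [-3.1, 0.8, 7.2]
finger_gap: 0.003
gripper_force: 3.6
```

```bash
python3 go.py .5213 -.2577 .060 .453
```

```text
t 3.95 tcp [ 0.5217 -0.2583  0.0602] psi 0.4531 d [ 0.0007 -0.0001  0.0002] roll 0.0001 F [-3.1  0.8  7.2] gap 0.003 gf 3.5760047240182757 tilt [ 7.e-04 -4.e-04 -1.e+00] j6 -1.01
```

Request:
move_arm([
  [[0,0,0.001,0],[0,0,0.001,0],[0,0,0,0],[0,0,-0.03,0],[0,0,-0.08,0],[0,0,-0.11,0],[0,0,-0.11,0]],
])

```text
time: 4.82
tcp_pos: [0.523, -0.259, 0.1716]
tool_rot: [0.53, 0.848, 0.0, 0.003]
wrist_force: [0.5, -0.5, -0.5]
finger_gap: 0.008
gripper_force: 0.0
```

```bash
python3 go.py .546 .1385 .14 -1.157
```

```text
t 4.83 tcp [ 0.523  -0.259   0.1716] psi 0.4532 d [0.3475 0.1946 0.0304] roll 1.6102 F [ 0.5 -0.5 -0.5] gap 0.008 gf 0.0 tilt [ 0.0056 -0.0032 -1.    ] j6 -1.01
```

Request:
move_arm([
  [[0.347,0.195,0.01,1.61],[0.347,0.195,0.01,1.61],[0.347,0.195,0.01,1.61],[0.347,0.195,0.01,1.61],[0.347,0.195,0.01,1.61],[0.347,0.195,0.01,1.61],[0.347,0.195,0.01,1.61],[0.347,0.195,0.01,1.61]],
], claw=100)

```text
time: 5.82
tcp_pos: [0.5432, 0.1426, 0.1551]
tool_rot: [0.953, 0.303, -0.002, -0.001]
wrist_force: [0.1, -0.7, 0.4]
finger_gap: 0.822
gripper_force: 0.0
```

```bash
python3 go.py .546 .1385 .14 -1.157
python3 - <<'E'
from h import *
s=snap('scene','scene2');s=snap('top','top2')
c=lambda im,x0,y0,w,h,k:np.clip(cv2.resize(im[y0:y0+h,x0:x0+w],None,fx=k,fy=k,interpolation=cv2.INTER_CUBIC)*1.5,0,255).astype('uint8')
cv2.imwrite('pics/m3.png',np.hstack([c(cv2.imread('pics/scene2.png'),225,180,50,50,8),c(cv2.imread('pics/top2.png'),380,195,50,50,8)]))
E
```

```text
t 5.83 tcp [0.5432 0.1426 0.1551] psi -0.9553 d [-0.      0.005   0.0151] roll 0.2017 F [ 0.1 -0.7  0.4] gap 0.822 gf 0.0 tilt [-5.1e-03  3.0e-04 -1.0e+00] j6 1.11
```

View pics/m3.png

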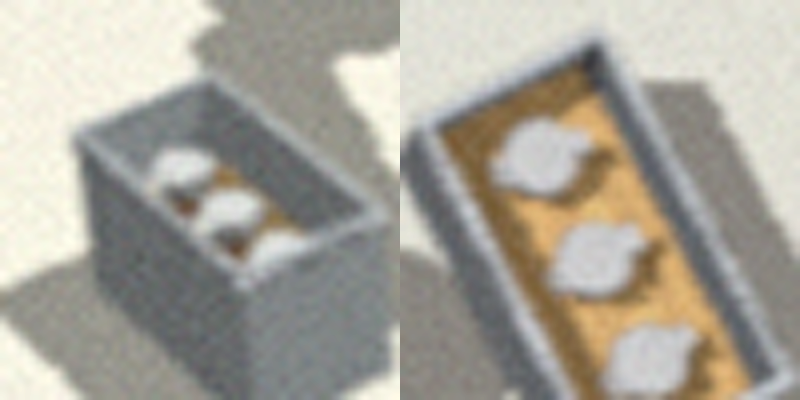

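All three caps are now shut, in line and equally round in both views. I'll cross-check the tin centre from the cap centres and finish the alignment over the lids.

Run:
```python
from fit import *
u=(np.array([(543,158),(598,260),(652,358)])-[400,0]+.5)/8-.5+[380,195]
w=px2w(load('top2'),u,.060);print(w,w.mean(0),np.arctan2(*(w[0]-w[2])[1::-1]),np.linalg.norm(w[0]-w[2]))
u=(np.array([(185,167),(230,212),(283,255)])+.5)/8-.5+[225,180]
w=px2w(load('scene2'),u,.060);print(w,w.mean(0))
# lid knob head / wood top corners check
u=cv([(590,145)],205,205,400,0);print('knob',px2w(T,u,.055))
u=cv([(577,383)],336,172,400,300);print('knobS',px2w(S,u,.053))
for a in (.40,.414,.43): 
  p=[.546,.1385,a];q=(w2px(T,rect(p,.122,.068,.030))-[205,205]+.5)*5;print(a,q.round().tolist())
```

```text
[[ 0.58353672 -0.23110715  0.06      ]
 [ 0.55261066 -0.24607474  0.06      ]
 [ 0.52314203 -0.26068756  0.06      ]] [ 0.55309647 -0.24595648  0.06      ] 0.4554422602223339 0.06724967747767006
[[ 0.52323497 -0.258612    0.06      ]
 [ 0.55571482 -0.24547807  0.06      ]
 [ 0.58642883 -0.22985818  0.06      ]] [ 0.55512621 -0.24464942  0.06      ]
knob [[0.54508156 0.1391502  0.055     ]]
knobS [[0.54188969 0.13883225 0.053     ]]
0.4 [[90.0, 64.0], [217.0, 9.0], [313.0, 236.0], [184.0, 293.0]]
0.414 [[88.0, 66.0], [215.0, 8.0], [315.0, 234.0], [186.0, 293.0]]
0.43 [[87.0, 68.0], [213.0, 8.0], [316.0, 232.0], [188.0, 293.0]]
```

Request:
move_arm([
  [[0,0.005,0.01,0.19],[0,0.005,0.02,0.2],[0,0.005,0.02,0.2],[0,0.005,0.02,0.2]],
])

```text
time: 6.42
tcp_pos: [0.5478, 0.1348, 0.1383]
tool_rot: [0.978, 0.207, -0.0, -0.0]
wrist_force: [0.3, -0.6, -0.1]
finger_gap: 1.0
gripper_force: 0.0
```

```bash
python3 go.py .546 .1385 .05 -1.157
```

```text
t 6.42 tcp [0.5478 0.1348 0.1383] psi -1.153 d [-0.0001 -0.0041  0.0883] roll 0.004 F [ 0.3 -0.6 -0.1] gap 1.0 gf 0.0 tilt [-3.e-04  1.e-04 -1.e+00] j6 1.29
```

Request:
move_arm([
  [[0,-0.004,0.02,0.004],[0,-0.004,0.05,0.004],[0,-0.004,0.08,0.004],[0,-0.004,0.1,0.004],[0,-0.004,0.115,0.004],[0,-0.004,0.125,0.004],[0,-0.004,0.127,0.004],[0,-0.004,0.127,0.004]],
])

```text
time: 7.42
tcp_pos: [0.5468, 0.1388, 0.0121]
tool_rot: [0.979, 0.205, 0.001, -0.0]
wrist_force: [0.2, 0.2, 0.8]
finger_gap: 1.003
gripper_force: 0.0
```

```bash
python3 go.py .5455 .1385 .010 -1.157
python3 - <<'E'
from h import *
snap('scene','scene3');snap('top','top3')
c=lambda im,x0,y0,w,h,k:np.clip(cv2.resize(im[y0:y0+h,x0:x0+w],None,fx=k,fy=k,interpolation=cv2.INTER_CUBIC)*1.5,0,255).astype('uint8')
cv2.imwrite('pics/m4.png',np.hstack([c(cv2.imread('pics/scene3.png'),330,155,80,80,5),c(cv2.imread('pics/top3.png'),205,195,80,80,5)]))
E
```

```text
t 7.42 tcp [0.5468 0.1388 0.0121] psi -1.1584 d [-0.0013 -0.0002  0.0021] roll -0.0014 F [0.2 0.2 0.8] gap 1.003 gf 0.0 tilt [ 1.2e-03  3.0e-04 -1.0e+00] j6 1.31
```

View pics/m4.png

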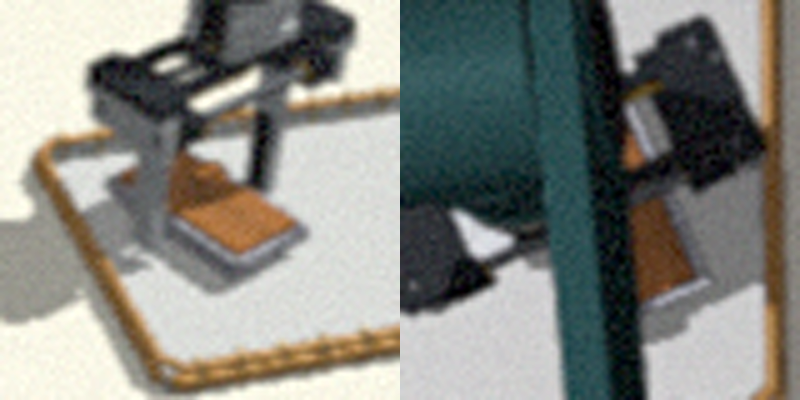

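The fingers straddle the lids at mid-length, so I'll close.

Request:
move_arm([
  [[-0.001,0,0.001,0],[-0.001,0,0.001,0],[-0.001,0,0.001,0],[-0.001,0,0.001,0],[-0.001,0,0.001,0]],
], claw=40, force=30)

```text
time: 8.15
tcp_pos: [0.5453, 0.1386, 0.0106]
tool_rot: [0.979, 0.205, 0.0, -0.0]
wrist_force: [-1.0, 1.6, 1.8]
finger_gap: 0.718
gripper_force: 30.0
```

```bash
python3 go.py .5455 .1385 .12 -1.157
```

```text
t 8.15 tcp [0.5453 0.1386 0.0106] psi -1.1585 d [ 2.000e-04  1.000e-04 -1.094e-01] roll -0.0015 F [-1.   1.6  1.8] gap 0.718 gf 29.999864771962166 tilt [-0.e+00  5.e-04 -1.e+00] j6 1.31
```

Request:
move_arm([
  [[0,0,-0.005,0],[0,0,-0.015,0],[0,0,-0.035,0],[0,0,-0.065,0],[0,0,-0.095,0],[0,0,-0.125,0],[0,0,-0.14,0],[0,0,-0.14,0]],
])

```text
time: 9.15
tcp_pos: [0.5461, 0.1384, 0.1518]
tool_rot: [0.979, 0.205, 0.001, 0.0]
wrist_force: [0.2, 0.6, -1.8]
finger_gap: 0.721
gripper_force: 30.0
```

```bash
python3 go.py .5535 -.2455 .14 -1.118
python3 - <<'E'
from h import *
snap('scene','scene4');snap('top','top4')
c=lambda im,x0,y0,w,h,k:np.clip(cv2.resize(im[y0:y0+h,x0:x0+w],None,fx=k,fy=k,interpolation=cv2.INTER_CUBIC)*1.5,0,255).astype('uint8')
cv2.imwrite('pics/m5.png',np.hstack([c(cv2.imread('pics/scene4.png'),330,90,80,120,5),c(cv2.imread('pics/top4.png'),195,155,80,120,5)]))
E
```

```text
t 9.15 tcp [0.5461 0.1384 0.1518] psi -1.1586 d [-0.147   0.3547  0.0117] roll -0.0406 F [ 0.2  0.6 -1.8] gap 0.721 gf 30.00007599592209 tilt [ 2.8e-03  4.0e-04 -1.0e+00] j6 1.31
```

View pics/m5.png

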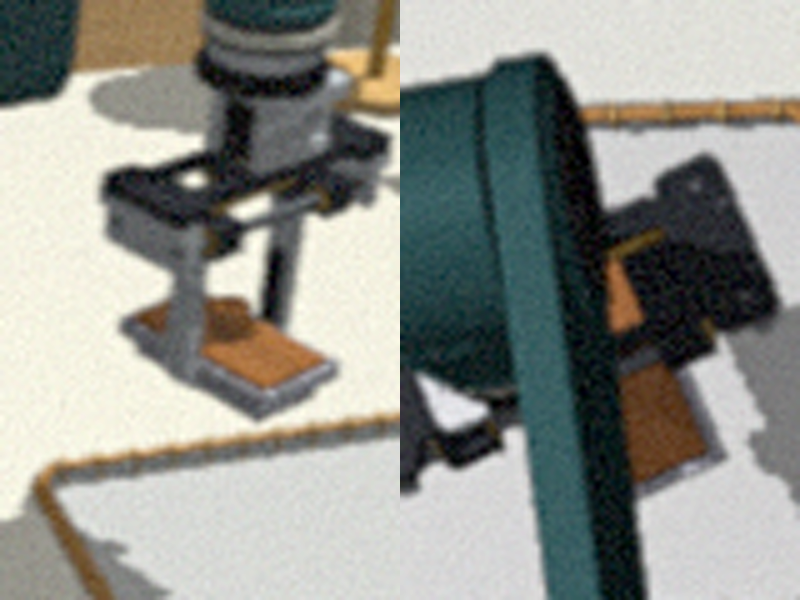

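Both lids are held level and nested. Now I'll carry them to the tin.

Request:
move_arm([
  [[-0.008,0.018,0,0],[-0.023,0.055,0,-0.01],[-0.04,0.098,0,-0.01],[-0.06,0.142,0,-0.02],[-0.08,0.19,0,-0.02],[-0.1,0.237,0,-0.03],[-0.117,0.28,0,-0.04],[-0.13,0.315,0,-0.04]],
])

```text
time: 10.25
tcp_pos: [0.5509, -0.2054, 0.149]
tool_rot: [0.975, 0.223, -0.001, -0.0]
wrist_force: [-0.1, 0.2, -1.7]
finger_gap: 0.721
gripper_force: 30.0
```

```bash
python3 go.py .5535 -.2455 .13 -1.118
```

```text
t 10.25 tcp [ 0.5509 -0.2054  0.149 ] psi -1.1207 d [-0.0151  0.0373  0.019 ] roll -0.0027 F [-0.1  0.2 -1.7] gap 0.721 gf 30.000670328736305 tilt [-2.5e-03  4.0e-04 -1.0e+00] j6 0.67
```

Request:
move_arm([
  [[-0.009,0.02,0,0],[-0.015,0.034,0.005,-0.003],[-0.015,0.037,0.015,-0.003],[-0.015,0.037,0.03,-0.003],[-0.015,0.037,0.035,-0.003],[-0.015,0.037,0.035,-0.003],[-0.015,0.037,0.035,-0.003]],
])

```text
time: 11.12
tcp_pos: [0.5555, -0.2419, 0.116]
tool_rot: [0.974, 0.226, 0.0, 0.0]
wrist_force: [-1.2, -0.4, -1.8]
finger_gap: 0.722
gripper_force: 30.0
```

```bash
python3 go.py .5535 -.2455 .09 -1.118
python3 - <<'E'
from fit import *
S=snap('scene','scene5');T=snap('top','top5')
c=lambda im,x0,y0,w,h,k:np.clip(cv2.resize(im[y0:y0+h,x0:x0+w],None,fx=k,fy=k,interpolation=cv2.INTER_CUBIC)*1.5,0,255).astype('uint8')
m=[c(cv2.imread('pics/scene5.png'),215,150,80,100,5),c(cv2.imread('pics/top5.png'),360,180,80,100,5)]
z=manip.observe()['tcp_pos']; x,y,zz=z; zc=zz+.0064
for i,(cam,x0,y0) in enumerate(((S,215,150),(T,360,180))):
    for P,col in ((rect([.5535,-.2455,.454],.117,.062,.078),(0,200,0)),(rect([x,y,.453],.122,.068,zc+.013),(0,0,255)),(rect([x,y,.453],.122,.068,zc+.001),(255,0,0))):
        cv2.polylines(m[i],[((w2px(cam,P)-[x0,y0]+.5)*5).astype(int)],True,col,1)
cv2.imwrite('pics/m6.png',np.hstack(m))
E
```

```text
t 11.12 tcp [ 0.5555 -0.2419  0.116 ] psi -1.1149 d [-0.0034  0.0024  0.026 ] roll 0.0031 F [-1.2 -0.4 -1.8] gap 0.722 gf 29.999894723296165 tilt [ 9.e-04 -4.e-04 -1.e+00] j6 0.61
```

View pics/m6.png

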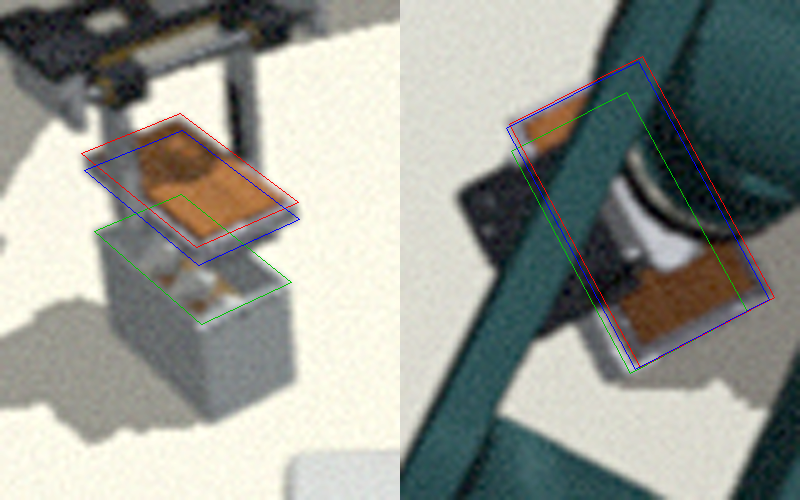

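Overlay: the lid model (red) and the tin model (green) both match the image to within about 1 px. I'll correct the 4 mm offset and lower.

Request:
move_arm([
  [[-0.0035,0.0025,0,0.003],[-0.0035,0.0025,0.008,0.003],[-0.0035,0.0025,0.018,0.003],[-0.0035,0.0025,0.023,0.003],[-0.0035,0.0025,0.023,0.003],[-0.0035,0.0025,0.023,0.003]],
])

```text
time: 11.98
tcp_pos: [0.5532, -0.246, 0.0926]
tool_rot: [0.975, 0.224, 0.0, 0.0]
wrist_force: [1.0, -0.3, -1.6]
finger_gap: 0.717
gripper_force: 30.0
```

```bash
python3 go.py .5535 -.2455 .0706 -1.118
```

```text
t 11.97 tcp [ 0.5532 -0.246   0.0926] psi -1.1186 d [ 0.0004 -0.0003  0.022 ] roll -0.0006 F [ 1.  -0.3 -1.6] gap 0.717 gf 29.99992735683918 tilt [ 3.e-04 -0.e+00 -1.e+00] j6 0.61
```

Request:
move_arm([
  [[0,0,0.003,0],[0,0,0.006,0],[0,0,0.009,0],[0,0,0.012,0],[0,0,0.014,0],[0,0,0.016,0],[0,0,0.018,0],[0,0,0.018,0]],
])

```text
time: 12.98
tcp_pos: [0.553, -0.2459, 0.0742]
tool_rot: [0.975, 0.224, -0.0, -0.0]
wrist_force: [0.2, 0.6, -1.8]
finger_gap: 0.724
gripper_force: 30.0
```

```bash
python3 go.py .5535 -.2455 .0706 -1.118
```

```text
t 12.97 tcp [ 0.553  -0.2459  0.0742] psi -1.1186 d [ 0.0006 -0.0001  0.0036] roll -0.0006 F [ 0.2  0.6 -1.8] gap 0.724 gf 29.999987930059433 tilt [-3.e-04  3.e-04 -1.e+00] j6 0.61
```

Request:
move_arm([
  [[0,0,0.001,0],[0,0,0.002,0],[0,0,0.003,0],[0,0,0.0035,0],[0,0,0.004,0],[0,0,0.0045,0],[0,0,0.0045,0]],
])

```text
time: 13.85
tcp_pos: [0.5531, -0.246, 0.0706]
tool_rot: [0.975, 0.224, 0.0, 0.0]
wrist_force: [-1.4, 1.0, 2.2]
finger_gap: 0.721
gripper_force: 30.0
```

```bash
python3 go.py .5535 -.2455 .0706 -1.118
```

```text
t 13.85 tcp [ 0.5531 -0.246   0.0706] psi -1.1185 d [ 0.0006 -0.0002 -0.    ] roll -0.0005 F [-1.4  1.   2.2] gap 0.721 gf 29.999572411179543 tilt [ 2.e-04 -0.e+00 -1.e+00] j6 0.61
```

It made contact exactly at the expected height. A slight extra press, then release.

Request:
move_arm([
  [[0,0,0.001,0],[0,0,0.001,0]],
])

```text
time: 14.1
tcp_pos: [0.5531, -0.246, 0.0706]
tool_rot: [0.975, 0.224, 0.0, 0.0]
wrist_force: [-3.1, 2.1, 5.6]
finger_gap: 0.721
gripper_force: 30.0
```

Request:
move_arm([
  [[0,0,0,0],[0,0,0,0],[0,0,0,0],[0,0,0,0],[0,0,0,0],[0,0,0,0]],
], claw=100)

```text
time: 14.85
tcp_pos: [0.5531, -0.246, 0.0689]
tool_rot: [0.975, 0.224, 0.0, -0.0]
wrist_force: [-0.5, -0.6, -0.1]
finger_gap: 1.0
gripper_force: 0.0
```

```bash
python3 go.py .5535 -.2455 .15 -1.118
```

```text
t 14.85 tcp [ 0.5531 -0.246   0.0689] psi -1.1186 d [ 0.0006 -0.0003 -0.0811] roll -0.0006 F [-0.5 -0.6 -0.1] gap 1.0 gf 0.0 tilt [-0.e+00  1.e-04 -1.e+00] j6 0.61
```

Request:
move_arm([
  [[0,0,-0.01,0],[0,0,-0.02,0],[0,0,-0.028,0],[0,0,-0.028,0],[0,0,-0.028,0]],
])

```text
time: 15.48
tcp_pos: [0.553, -0.2459, 0.0969]
tool_rot: [0.975, 0.224, -0.0, -0.0]
wrist_force: [0.6, 0.9, -0.1]
finger_gap: 0.999
gripper_force: 0.0
```

```bash
python3 go.py .5532 -.246 .0970 -1.118
python3 - <<'E'
from fit import *
S=snap('scene','scene6');T=snap('top','top6')
c=lambda im,x0,y0,w,h,k:np.clip(cv2.resize(im[y0:y0+h,x0:x0+w],None,fx=k,fy=k,interpolation=cv2.INTER_CUBIC)*1.5,0,255).astype('uint8')
m=[c(cv2.imread('pics/scene6.png'),215,160,80,90,5),c(cv2.imread('pics/top6.png'),360,185,80,90,5)]
for i,(cam,x0,y0) in enumerate(((S,215,160),(T,360,185))):
    for P,col in ((rect([.5532,-.2460,.453],.122,.068,.090),(0,0,255)),):
        cv2.polylines(m[i],[((w2px(cam,P)-[x0,y0]+.5)*5).astype(int)],True,col,1)
    cv2.circle(m[i],tuple(((w2px(cam,[[.5532,-.246,.115]])[0]-[x0,y0]+.5)*5).astype(int)),3,(255,0,0),-1)
cv2.imwrite('pics/m7.png',np.hstack(m))
E
```

```text
t 15.47 tcp [ 0.553  -0.2459  0.0969] psi -1.1186 d [ 0.0002  0.0002 -0.0001] roll -0.0006 F [ 0.6  0.9 -0.1] gap 0.999 gf 0.0 tilt [-1.e-04  2.e-04 -1.e+00] j6 0.61
```

View pics/m7.png

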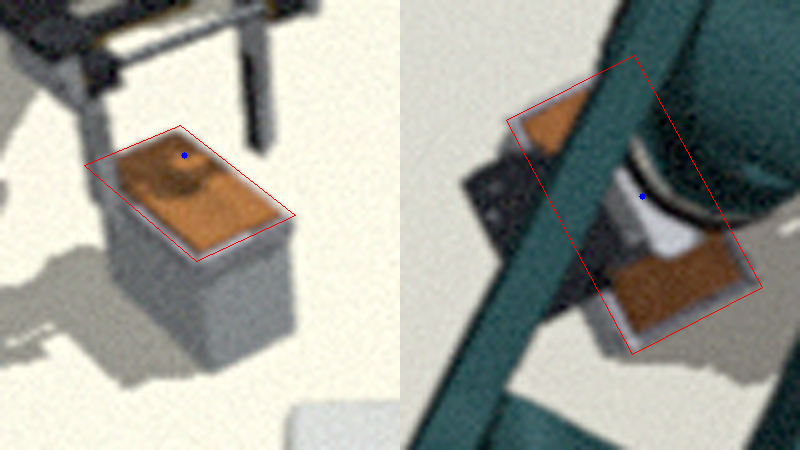

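The lid is seated level on the rim and inside its predicted outline, with the knob at the predicted dot. Closing on the knob.

Request:
move_arm([
  [[0,0,0,0],[0,0,0,0],[0,0,0,0],[0,0,0,0],[0,0,0,0],[0,0,0,0],[0,0,0,0],[0,0,0,0]],
], claw=10, force=15)

```text
time: 16.58
tcp_pos: [0.5531, -0.2459, 0.097]
tool_rot: [0.975, 0.224, 0.0, -0.0]
wrist_force: [-0.3, -0.4, 0.0]
finger_gap: 0.26
gripper_force: 15.0
```

```bash
python3 go.py .5532 -.246 .0970 -1.118
```

```text
t 16.57 tcp [ 0.5531 -0.2459  0.097 ] psi -1.1186 d [ 0.0001  0.0002 -0.    ] roll -0.0006 F [-0.3 -0.4  0. ] gap 0.26 gf 14.999997317790985 tilt [-0.e+00  2.e-04 -1.e+00] j6 0.61
```

Request:
move_arm([
  [[0,0,-0.002,0],[0,0,-0.005,0],[0,0,-0.009,0],[0,0,-0.014,0],[0,0,-0.022,0],[0,0,-0.035,0],[0,0,-0.05,0],[0,0,-0.06,0]],
])

```text
time: 17.58
tcp_pos: [0.5536, -0.2463, 0.1589]
tool_rot: [0.975, 0.224, 0.001, 0.001]
wrist_force: [0.1, -0.2, -0.9]
finger_gap: 0.261
gripper_force: 15.0
```

Request:
move_arm([
  [[0,0,-0.012,0],[0,0,-0.024,0],[0,0,-0.034,0],[0,0,-0.04,0],[0,0,-0.042,0],[0,0,-0.042,0],[0,0,-0.042,0],[0,0,-0.042,0]],
])

```text
time: 18.58
tcp_pos: [0.5529, -0.2459, 0.1985]
tool_rot: [0.975, 0.224, -0.0, -0.0]
wrist_force: [-0.9, 0.5, -0.4]
finger_gap: 0.261
gripper_force: 15.0
```

```bash
python3 go.py .5532 -.246 .1970 -1.118
python3 - <<'E'
from h import *
snap('scene','scene7');snap('top','top7')
c=lambda im,x0,y0,w,h,k:np.clip(cv2.resize(im[y0:y0+h,x0:x0+w],None,fx=k,fy=k,interpolation=cv2.INTER_CUBIC)*1.5,0,255).astype('uint8')
cv2.imwrite('pics/m8.png',np.hstack([c(cv2.imread('pics/scene7.png'),205,110,100,130,4),c(cv2.imread('pics/top7.png'),350,165,100,130,4)]))
E
```

```text
t 18.57 tcp [ 0.5529 -0.2459  0.1985] psi -1.1186 d [0.0002 0.0002 0.0015] roll -0.0006 F [-0.9  0.5 -0.4] gap 0.261 gf 14.99998390674591 tilt [-7.e-04  5.e-04 -1.e+00] j6 0.61
```

View pics/m8.png

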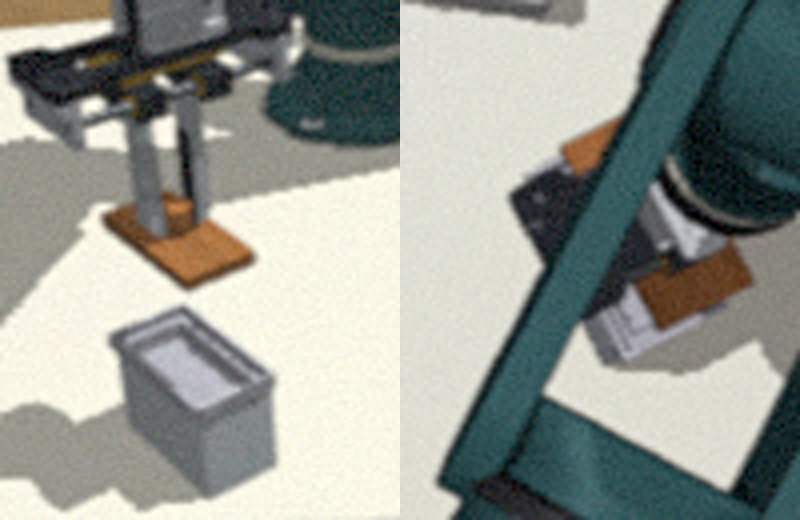

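The wooden lid is held level about 10 cm up, and the inner lid is seated on the tin. I'll let it settle, then hand in.

Request:
move_arm([
  [[0,0,0,0],[0,0,0,0],[0,0,0,0],[0,0,0,0]],
])

```text
time: 19.18
tcp_pos: [0.5531, -0.246, 0.199]
tool_rot: [0.975, 0.224, 0.0, -0.0]
wrist_force: [-0.4, 0.5, -1.1]
finger_gap: 0.258
gripper_force: 15.0
```

```bash
python3 -c "
from workcell import manip
print(manip.hand_in())"
```

```text
the job is handed in; nothing more can be done
None
```

I pressed the ajar cap shut, seated the nested lids on the tin, and handed in at about 19 s with the wooden lid held level by its knob about 10 cm up; no verdict came back at hand-in.

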